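# Return four bench items to their footprint tiles

## Robot

A 6-joint arm with a two-finger parallel gripper is mounted at the origin on a cart in front of the work surface, level with it; the furniture and walls round the work are solid. World frame = base frame: x ahead of the robot, y to its left, z up, the work surface at z = 0. Lengths are in m, angles in rad, forces in N, time in s.
With the tool pointing down it reaches from about 0.25 to 0.775 m from the base axis. Payload 4 kg.
Tool frame: the origin (TCP) lies on the centre line of the jaws, within the pads' length; the fingertips stand 8 mm ahead of it and the grasp point (between the pads) lies 11 mm behind it; z points along the fingers, y is the direction in which the jaws open and shut (so a half turn about z gives the same grasp; the last joint's range is limited). The gripper opens to 94 mm and grips with 3 to 60 N. Pads are 16 mm wide; open, the fingers measure 119 mm over their backs; the gripper's body (75 mm by 177 mm) begins 78 mm behind the grasp point.
Start: joints at [-1.225, 0.087, 1.371, -0, 1.684, -0.103], TCP at [0.239, -0.496, 0.214] pointing down, gripper open.
Joint ranges: [-3.1, 3.1], [-0.76, 2.03], [0.27, 2.55], [-1.08, 4.22], [0.17, 2.65], [-2.57, 2.57]. Speed limits (rad/s): [2.79, 2.79, 3.14, 3.14, 3.14, 3.14].

## Interface

Orientations are given as [roll, pitch, yaw] about the fixed x, y, z axes, in that order (R = Rz(yaw) Ry(pitch) Rx(roll)).
In Python, from bench import robot, cams, close_job gives the robot as it stands.
- The arm moves only by the tool arm_command, never from a script. Its argument "plan" is one flat list of numbers, 7 for each row, row after row: the shift along the tool's x, y, z in cm, then the turn, a rotation vector about the tool's x, y, z in degrees, then the closure, from 0 (fully open) to 1 (shut). A call has 1 to 8 rows; each row shifts and turns the commanded pose from where the row before left it, along the tool's axes as they then stand; what a row does not reach is not made up. A row lasts 1/8 s, in which the tool goes at most 62.5 mm and 10.7 degrees, less where a joint would pass 70% of its speed; a pose out of reach is approached as far as the arm can. A call with a gripper value outside its range is refused whole. The fingers move at their own pace and stop on an object; the grip force is fixed at half the most. Time passes only in rows, so rows that do not move let the fingers close. It gives the time, the measured TCP pose, the force and the opening at its end, in the units of the state.
- robot.get_obs(): the state, without advancing time (a new reading comes with each control period).
- cams.snapshot(name): name is "scene" or "top" or "wrist"; returns a dict with "pixels" (420x560x3 uint8, red, green, blue), "fov_y" (degrees; the focal length in pixels is half the picture's height over the tangent of half this angle, whatever the lens; pixels are square), "cx", "cy" (the principal point, pixels), "k1" (the pictures are not rectified: a ray, as slopes to the right and down, at radius r is drawn at 1 + k1 r^2 times it, then the intrinsics apply), "camera_from_world" (4x4, takes a point from world to camera coordinates); the wrist camera has in their place "tool_from_camera" (4x4, takes a point from camera to tool coordinates, whose origin is the TCP and whose axes are the flange's). Camera axes: x right, y up, looking along -z (the intrinsics and any distortion apply to the point x, -y, -z); pixel columns grow to the right and rows downward; lengths in m; the calibration is good to about 2 mm. A picture is of the moment at which its call begins: read the wrist's pose just before it. There is no depth.
- close_job(): hands the job in, once; it reports no verdict.
The state is a dict: "time": time; "joint_positions": joint angles; "qvel": joint speeds; "joint_torque": joint torques, N m; "tool_pos": TCP position; "ee_rot": TCP orientation; "wrist_force": force on the tool from outside, world axes, zero at the start; "wrist_torque": the same for the moment, N m; "width": finger opening in m.
Only numpy, scipy, OpenCV 4.12 (cv2) and the standard library are available. Lean on these libraries where they do the work, as an engineer would, in place of code of your own. Each camera call takes 0.05 s, during which the arm holds its last target.

## Task

Tidy the open middle of the bench, where four white tiles lie with some things among them: stand the tall black-capped vial, the glass grinder cup in its red stopper, the white jar and the label carton each upright on the white tile whose black footprint has the size and shape of its foot, centred on the footprint (the carton lengthwise along its oblong, either way round). Leave the small glass dish and the short yellow-capped vial where they are.

Things in the scene. Friction and masses are not known exactly. Their poses are not given: they have to be found in the camera images.
- black_cap_vial_mid (a point): Tall slim glass vial with a black cap, 22 mm across and 96 mm high; grip it anywhere across its 20 to 22 mm width. Belongs on the tile with the small disc. Loose, upright, among the tiles (not at the back of the bench). This point: its centre, half-way up; z is its upright axis.
- grinder_mid (a point): Glass grinder cup standing in a dark red rubber stopper, 95 mm high in all: the stopper is about 36 mm across and 32 mm high, the glass above it up to 41 mm across; grip the glass (36 to 51 mm between the fingers, as they happen to lie). Belongs on the tile with the medium disc. Loose, upright, among the tiles (not at the back of the bench). This point: its centre, half-way up; z is its upright axis.
- white_jar_mid (a point): White round screw-cap jar, 60 mm across the body (up to about 60 mm high), cap 48 mm across, 76 mm high in all; grip the body across its 60 mm, e.g. 40 to 50 mm up. Belongs on the tile with the large disc. Loose, upright, among the tiles (not at the back of the bench). This point: its centre, half-way up; z is its upright axis.
- carton_mid (a point): White and green label carton, box 43 mm (its x) by 82 mm (its y) and 70 mm high; the flap and label strip that stick out 12 mm at its +y end are no part of the footprint or centre. Grip across the 43 mm. Belongs on the tile with the oblong, lengthwise along it, either way round. Turned up to 35 degrees. Loose, upright, among the tiles (not at the back of the bench). This point: its centre, half-way up; z is its upright axis.
- tile_small: White square tile, 100 x 100 mm, 3 mm thick, fixed to the bench, with small screws in its corners and, flush in its middle, a black footprint: a small disc, 24 mm across, for the vial. Origin: centre of its underside, which is also under the centre of the footprint; x and y run along its sides, z is up. All four tiles are alike but for the footprint. Somewhere on the bench, turned up to 25 degrees.
- tile_medium: White square tile, 100 x 100 mm, 3 mm thick, fixed to the bench, with small screws in its corners and, flush in its middle, a black footprint: a medium disc, 40 mm across, for the grinder cup's stopper. Origin: centre of its underside, which is also under the centre of the footprint; x and y run along its sides, z is up. All four tiles are alike but for the footprint. Somewhere on the bench, turned up to 25 degrees.
- tile_large: White square tile, 100 x 100 mm, 3 mm thick, fixed to the bench, with small screws in its corners and, flush in its middle, a black footprint: a large disc, 62 mm across, for the jar. Origin: centre of its underside, which is also under the centre of the footprint; x and y run along its sides, z is up. All four tiles are alike but for the footprint. Somewhere on the bench, turned up to 25 degrees.
- tile_oblong: White square tile, 100 x 100 mm, 3 mm thick, fixed to the bench, with small screws in its corners and, flush in its middle, a black footprint: an oblong, 45 mm along the tile's x by 84 mm along its y, for the carton. Origin: centre of its underside, which is also under the centre of the footprint; x and y run along its sides, z is up. All four tiles are alike but for the footprint. Somewhere on the bench, turned up to 25 degrees.
- dish_mid (a point): Bystander, to be left where it is: a small covered glass dish, 57 mm across, 14 mm high, loose, between the other things. This point is its centre.
- short_vial_mid (a point): Bystander, to be left where it is: a short vial with a yellow cap, 16 mm across, 42 mm high, loose and upright, between the other things. This point is its centre.
Mind the look-alikes: they are no part of the job. Of the things like the part that bears grinder_mid, leave any that is purple; of the rest the smaller one is meant. Leave any pink look-alike of the part that bears white_jar_mid alone.

How it is judged:
At the end, for the whole second after the job is handed in: Each of the four things stands released, at rest and upright (within 7 degrees) on the tile with its own footprint, its centre within 13 mm of the footprint's centre; the carton's length lies along the oblong within 12 degrees, either way round (horizontal distance between black_cap_vial_mid and tile_small below 0.013 m and z of black_cap_vial_mid in the frame of tile_small between 0.048 and 0.055 m and angle between each of black_cap_vial_mid, grinder_mid, white_jar_mid, carton_mid's own z axis and vertical below 0.12 rad and linear speed of each of black_cap_vial, grinder, white_jar, carton below 0.02 m/s and horizontal distance between grinder_mid and tile_medium below 0.013 m and z of grinder_mid in the frame of tile_medium between 0.0475 and 0.0545 m and horizontal distance between white_jar_mid and tile_large below 0.013 m and z of white_jar_mid in the frame of tile_large between 0.038 and 0.045 m and horizontal distance between carton_mid and tile_oblong below 0.013 m and z of carton_mid in the frame of tile_oblong between 0.035 and 0.042 m and angle between the y axis of carton_mid and the y axis of tile_oblong, either way round below 0.22 rad); the robot touches nothing.
It fails at once if the glass dish is knocked over or pushed more than 25 mm from its place (distance of dish_mid from where it was at the start of the episode above 0.025 m or angle between dish_mid's own z axis and vertical above 0.6 rad).
It fails at once if the short vial is knocked over or pushed more than 25 mm from its place (distance of short_vial_mid from where it was at the start of the episode above 0.025 m or angle between short_vial_mid's own z axis and vertical above 0.6 rad).
It also fails if it takes over 125 s, if anything falls off the work surface, if the arm or the gripper's body presses on something with over 40 N, if the wrist force passes 120 N, or if a joint passes its speed limit or range.

## Working session

There is one attempt and no reset: what is moved stays moved. The work goes in short steps, Python scripts to look and compute and a tool call to move; the robot and the scene stay as the last step left them, time stands still between calls to the robot, and variables do not carry over. Pictures are saved under pics/ and viewed, and the job is handed in when it is done.

Besides the shell and the picture viewer there is one more tool, called in YAML: its name, and indented under it one key for each argument. arm_command: Moves the arm, as the interface text tells. Its arguments: {"type":"object","properties":{"plan":{"type":"array","items":{"type":"number"}}},"required":["plan"]}

```bash
ls; mkdir -p pics; python3 - <<'E'
from bench import robot,cams
import cv2,pickle
print(robot.get_obs())
d={}
for n in("scene","top","wrist"):
    s=cams.snapshot(n); d[n]=s
    cv2.imwrite(f"pics/{n}0.png",s["pixels"][:,:,::-1])
    print({k:v for k,v in s.items() if k!="pixels"})
pickle.dump(d,open("s0.pkl","wb"))
E
```

```text
pics
{'time': 0.0, 'joint_positions': array([-1.22509157e+00,  8.79662485e-02,  1.37224581e+00, -3.98738637e-06,
        1.68359675e+00, -1.03115077e-01]), 'qvel': array([-0.00123966,  0.00019037, -0.00079475,  0.00012034, -0.00026365,
       -0.00046841]), 'joint_torque': array([ 5.96194732e-04, -3.40174198e+01, -3.02434158e+01,  7.17029767e-02,
        3.28429160e-02, -1.71372676e-04]), 'tool_pos': array([ 0.23845286, -0.49503244,  0.2123023 ]), 'ee_rot': array([-3.13938786e+00, -2.24172511e-04,  4.48819137e-01]), 'wrist_force': array([-0.2202497, -0.0604819,  0.613389 ]), 'wrist_torque': array([0.00699841, 0.02968738, 0.04114195]), 'width': 0.09381209714831075}
{'fov_y': 56.7921696936049, 'cx': 283.0879711562359, 'cy': 210.52521031279235, 'k1': 0.005406481745303007, 'camera_from_world': array([[-7.87731437e-01, -6.16018782e-01, -2.08616278e-04,
         3.66565816e-01],
       [ 4.35030331e-01, -5.56532921e-01,  7.07827464e-01,
        -2.43523125e-01],
       [-4.36151114e-01,  5.57487191e-01,  7.06385332e-01,
        -6.97839214e-01],
       [ 0.00000000e+00,  0.00000000e+00,  0
[... 188 characters left out ...]
3649, -0.99961533, -0.00232536,  0.02534887],
       [ 0.9855421 , -0.02763627,  0.16716163, -0.48836008],
       [-0.16716159,  0.00232802,  0.98592676, -1.05713782],
       [ 0.        ,  0.        ,  0.        ,  1.        ]])}
{'fov_y': 61.62581759363805, 'cx': 279.1185132841362, 'cy': 210.11189823384365, 'k1': -0.04649147988080188, 'tool_from_camera': array([[-2.83824328e-04,  9.67845374e-01,  2.51545725e-01,
         7.27015850e-02],
       [ 9.99999890e-01,  3.68675822e-04, -2.90193330e-04,
        -1.05405903e-03],
       [-3.73601099e-04,  2.51545615e-01, -9.67845372e-01,
        -1.71879952e-01],
       [ 0.00000000e+00,  0.00000000e+00,  0.00000000e+00,
         1.00000000e+00]])}
```

View pics/scene0.png

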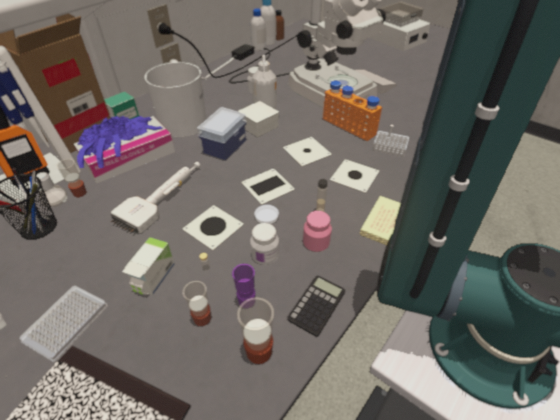

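View pics/top0.png

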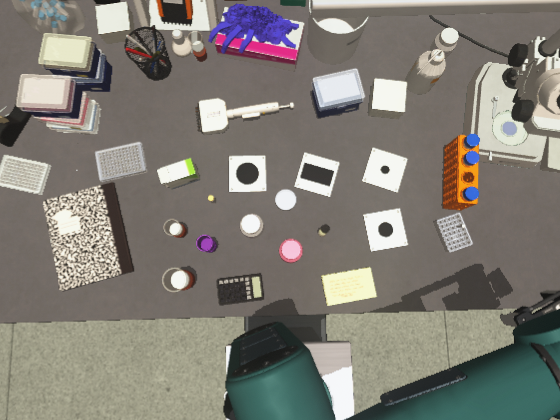

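View pics/wrist0.png

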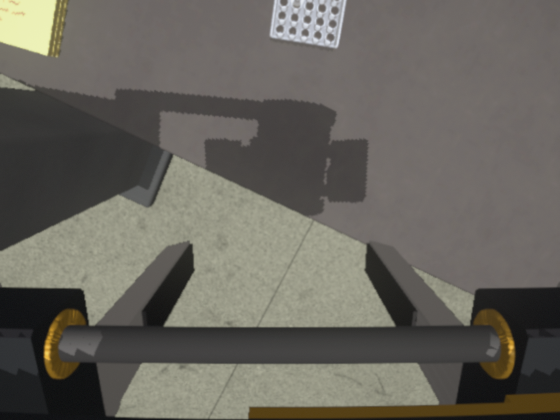

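The top view shows these pixel positions:
- Tiles: large disc (247,173), oblong (318,174), small disc (385,169), medium disc (385,229).
- Things to move: carton (177,172), small grinder (175,228), white jar (251,226), black-cap vial (324,230).
- To leave: dish (286,199), short vial (211,198), purple grinder (206,243), big grinder (178,280), pink jar (290,250).

Next I'll look at enlarged crops.

```bash
cat > h.py <<'E'
import numpy as np,cv2
from scipy.spatial.transform import Rotation as Rn
def K(s):
    f=s["pixels"].shape[0]/2/np.tan(np.radians(s["fov_y"])/2)
    return f
def cfw(s,obs=None):
    if "camera_from_world" in s: return np.array(s["camera_from_world"])
    T=np.eye(4); T[:3,:3]=Rn.from_euler("xyz",obs["ee_rot"]).as_matrix(); T[:3,3]=obs["tool_pos"]
    return np.linalg.inv(T@np.array(s["tool_from_camera"]))
def proj(s,p,obs=None):
    C=cfw(s,obs); p=np.atleast_2d(p); q=p@C[:3,:3].T+C[:3,3]
    a=q[:,0]/-q[:,2]; b=-q[:,1]/-q[:,2]; r=1+s["k1"]*(a*a+b*b); f=K(s)
    return np.c_[s["cx"]+f*a*r,s["cy"]+f*b*r]
def ray(s,uv,obs=None):
    f=K(s); a0=np.array([(uv[0]-s["cx"])/f,(uv[1]-s["cy"])/f]); a=a0.copy()
    for _ in range(20): a=a0/(1+s["k1"]*(a@a))
    C=cfw(s,obs); d=C[:3,:3].T@np.array([a[0],-a[1],-1.]); o=-C[:3,:3].T@C[:3,3]
    return o,d/np.linalg.norm(d)
def atz(s,uv,z,obs=None):
    o,d=ray(s,uv,obs); return o+d*(z-o[2])/d[2]
def tri(rays):
    A=np.zeros((3,3));b=np.zeros(3)
    for o,d in rays:
        P=np.eye(3)-np.outer(d,d);A+=P;b+=P@o
    p=np.linalg.solve(A,b); return p,[np.linalg.norm((np.eye(3)-np.outer(d,d))@(p-o)) for o,d in rays]
E
python3 - <<'E'
import pickle,cv2
d=pickle.load(open("s0.pkl","rb"))
t=d["top"]["pixels"][:,:,::-1];s=d["scene"]["pixels"][:,:,::-1]
cv2.imwrite("pics/tl.png",cv2.resize(t[140:300,150:310],None,fx=5,fy=5,interpolation=cv2.INTER_CUBIC)[:600,:800] if 0 else cv2.resize(t[145:265,150:310],(800,600),interpolation=cv2.INTER_CUBIC))
cv2.imwrite("pics/tr.png",cv2.resize(t[145:265,270:430],(800,600),interpolation=cv2.INTER_CUBIC))
cv2.imwrite("pics/sl.png",cv2.resize(s[200:350,110:310],(800,600),interpolation=cv2.INTER_CUBIC))
cv2.imwrite("pics/sr.png",cv2.resize(s[120:270,180:380],(800,600),interpolation=cv2.INTER_CUBIC))
E
```

```text
(no output)
```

View pics/tl.png

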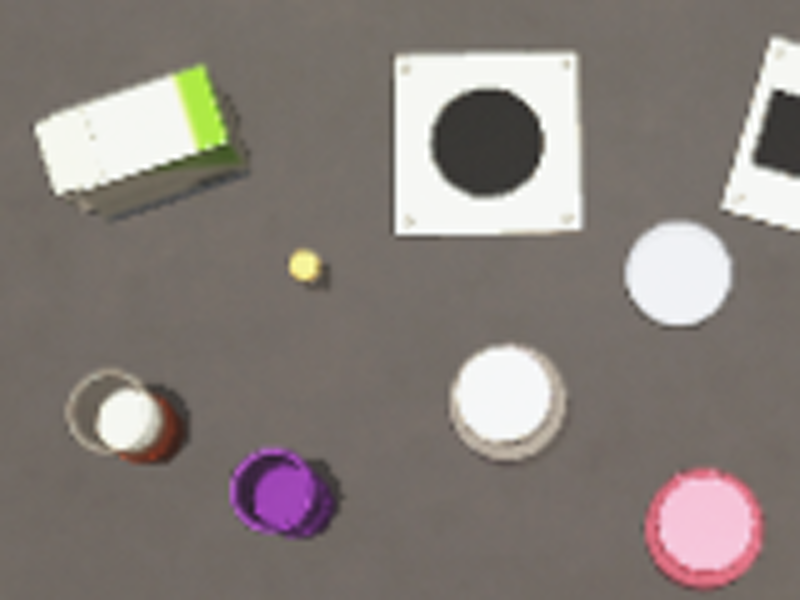

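View pics/tr.png

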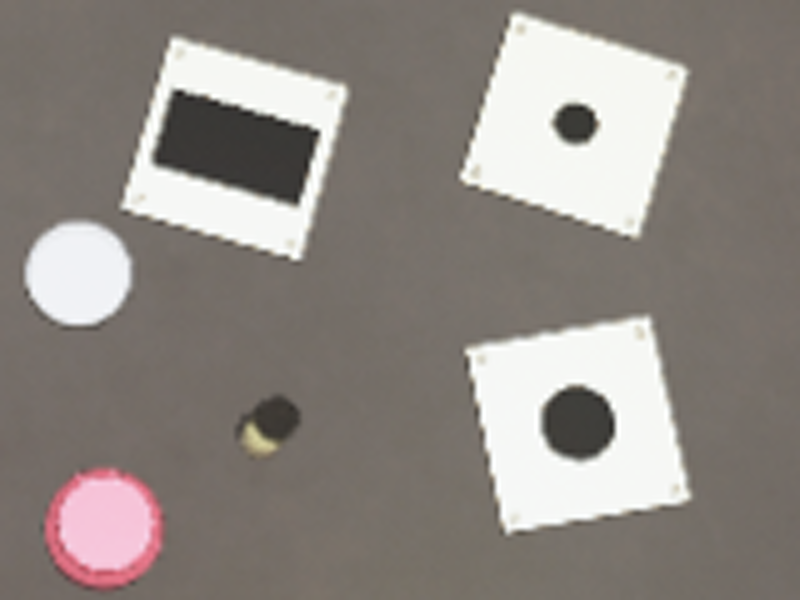

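View pics/sl.png

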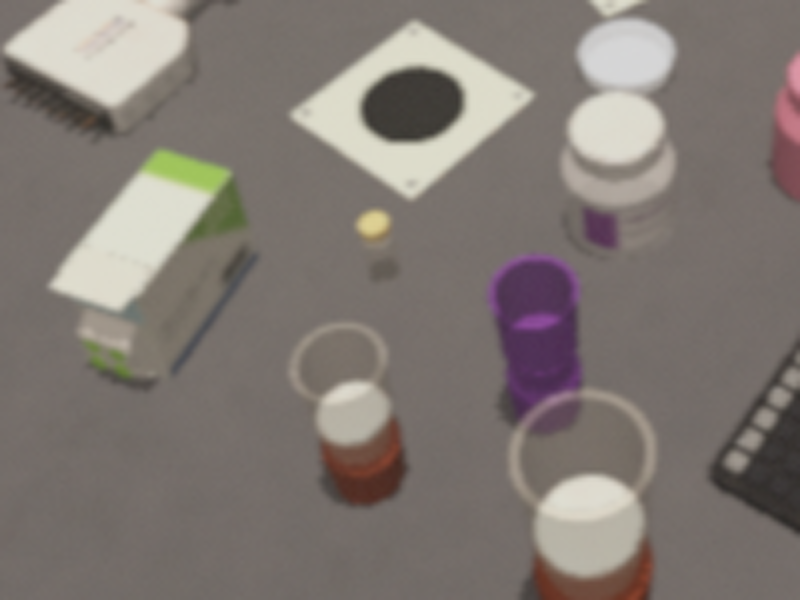

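View pics/sr.png

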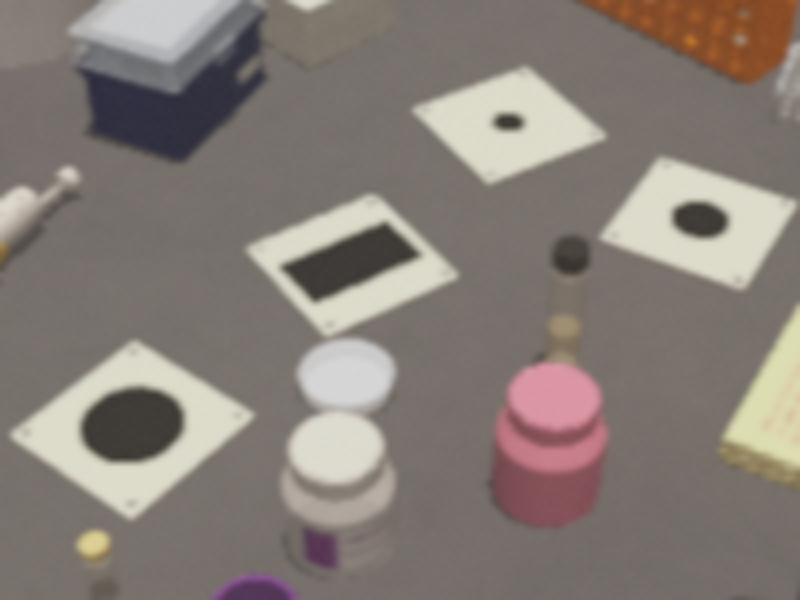

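```bash
python3 - <<'E'
import pickle,cv2,numpy as np
from h import *
d=pickle.load(open("s0.pkl","rb"));T=d["top"];S=d["scene"]
def blobs(s,wins,zz):
    for n,(u,v,w) in wins.items():
        p=s["pixels"].astype(int)
        m=(p.sum(2)<260).astype(np.uint8)*0
        g=p.mean(2); sub=g[v-w:v+w,u-w:u+w]
        m=(sub<85).astype(np.uint8)
        k,l,st,c=cv2.connectedComponentsWithStats(m)
        i=l[w,w]; 
        if i==0: print(n,'miss');continue
        # weighted centroid
        wt=np.clip((150-sub)/100,0,1)*cv2.dilate((l==i).astype(np.uint8),np.ones((3,3)))
        yy,xx=np.mgrid[v-w:v+w,u-w:u+w]
        c=np.array([(wt*xx).sum(),(wt*yy).sum()])/wt.sum()
        yield n,c
Tc=dict(blobs(T,dict(large=(247,173,22),oblong=(318,174,22),small=(385,169,15),medium=(385,229,15)),.003))
Sc=dict(blobs(S,dict(large=(213,226,22),oblong=(268,185,22),small=(307,150,12),medium=(355,175,12)),.003))
for n in Tc:
    print(n,Tc[n],atz(T,Tc[n],.003),Sc[n],atz(S,Sc[n],.003),tri([ray(T,Tc[n]),ray(S,Sc[n])]))
# corners
L=lambda u,v:((u+.5)/5-.5+150,(v+.5)/5-.5+145)
R=lambda u,v:((u+.5)/5-.5+270,(v+.5)/5-.5+145)
cs=dict(large=[L(394,55),L(577,52),L(583,230),L(396,236)],oblong=[R(173,38),R(347,86),R(300,260),R(122,209)],small=[R(513,13),R(688,68),R(638,237),R(461,180)],medium=[R(467,350),R(650,317),R(691,498),R(505,533)])
for n,c in cs.items():
    P=np.array([atz(T,q,.003)[:2] for q in c]); e=np.roll(P,-1,0)-P
    print(n,P.mean(0),np.linalg.norm(e,axis=1),np.degrees(np.arctan2(e[:,1],e[:,0])))
L4=lambda u,v:((u+.5)/4-.5+110,(v+.5)/4-.5+200)
R4=lambda u,v:((u+.5)/4-.5+180,(v+.5)/4-.5+120)
print("jar cap top",tri([ray(T,L(501,393)),ray(S,L4(617,127))]),tri([ray(T,L(501,393)),ray(S,R4(337,449))]))
print("vial cap",tri([ray(T,R(277,418)),ray(S,R4(572,250))]))
print("grinder rim",tri([ray(T,L(109,411)),ray(S,L4(338,360))]))
print("grinder cork",tri([ray(T,L(130,419)),ray(S,L4(355,412))]))
print("dish",tri([ray(T,L(679,273)),ray(S,R4(347,370))]))
print("short",tri([ray(T,L(304,265)),ray(S,L4(374,223))]))
print("purple",tri([ray(T,L(276,492)),ray(S,L4(535,300))]))
print("pink",tri([ray(T,L(705,521)),ray(S,R4(554,398))]))
ct=[L(35,125),L(205,65),L(228,145),L(60,193)];cS=[L4(50,285),L4(165,150),L4(232,180),L4(130,308)]
for a,b in zip(ct,cS): print("carton",tri([ray(T,a),ray(S,b)]), atz(T,a,.07))
E
```

```text
large [247.04497583 172.91952882] [0.60057117 0.09743084 0.003     ] [212.6128873  225.79892033] [0.59732792 0.0968941  0.003     ] (array([0.5997866 , 0.09668294, 0.00154136]), [np.float64(0.001403796423522876), np.float64(0.001403796423522853)])
oblong [316.81063805 173.84135024] [ 0.59265527 -0.09163827  0.003     ] [267.08984885 184.97017238] [ 0.58948697 -0.09163368  0.003     ] (array([ 0.59191907, -0.09247045,  0.00142505]), [np.float64(0.0013108019592252714), np.float64(0.0013108019592250441)])
small [384.73489672 169.12967852] [ 0.60062544 -0.27657427  0.003     ] [306.67496042 150.04094096] [ 0.59701718 -0.27787441  0.003     ] (array([ 0.59903246, -0.27753121,  0.00268155]), [np.float64(0.0018803367298362984), np.float64(0.0018803367298362232)])
medium [385.29534161 229.09407358] [ 0.43688881 -0.26676185  0.003     ] [354.56529038 174.46374773] [ 0.43315757 -0.26757441  0.003     ] (array([ 0.43528845, -0.26774395,  0.00216766]), [np.float64(0.0018659027966765537), np.float64(0.0018659027966765468)])
large [0.60001091 0.09729605] [0.10003622 0.09953442 0.10076181 0.1011375
[... 1540 characters left out ...]
at64(0.002203624471706387), np.float64(0.002203624471706552)])
carton (array([0.59720235, 0.32247577, 0.07101975]), [np.float64(0.0009758018628688896), np.float64(0.0009758018628690094)]) [0.59821855 0.32353042 0.07      ]
carton (array([0.62613731, 0.23541858, 0.06835678]), [np.float64(0.0024194521899979404), np.float64(0.0024194521899979465)]) [0.62754034 0.23680793 0.07      ]
carton (array([0.5855565 , 0.22515475, 0.06445494]), [np.float64(0.0010074187733695725), np.float64(0.001007418773369526)]) [0.58488258 0.22474808 0.07      ]
carton (array([0.56016762, 0.30815046, 0.06929467]), [np.float64(0.0028426644061028306), np.float64(0.002842664406102768)]) [0.56217229 0.3100621  0.07      ]
```

The two fixed cameras agree to about 2–3 mm and give these positions:

| Item | x (m) | y (m) | Note |
|---|---|---|---|
| Large-disc tile | .599 | .097 | |
| Oblong tile | .5915 | -.092 | long axis at 72° |
| Small-disc tile | .599 | -.277 | |
| Medium-disc tile | .4355 | -.267 | |
| Vial | .431 | -.098 | |
| Jar | .451 | .086 | |
| Grinder | .446 | .276 | |
| Carton | .594 | .27 | yaw about 17° |

I'll write a small planner and move above the vial first.

```bash
cat >> h.py <<'E'
def plan(P,yaw_deg,N,grip,pos=None,yaw0=None,nd=2):
    """rows from the measured pose (or pos,yaw0) to P,yaw in N rows"""
    from bench import robot
    o=robot.get_obs()
    p=np.array(o["tool_pos"] if pos is None else pos,float); R=Rn.from_euler("xyz",o["ee_rot"])
    y=np.degrees(o["ee_rot"][2]) if yaw0 is None else yaw0
    print("from",p.round(4),round(y,2),"w",round(o["width"],4),"F",np.round(o["wrist_force"],1),"t",round(o["time"],2))
    rows=[];P=np.array(P,float)
    for k in range(N):
        sh=(P-p)/(N-k); dy=(yaw_deg-y)/(N-k)
        M=(Rn.from_euler("z",y,degrees=True)*Rn.from_euler("x",180,degrees=True))
        s=np.round(M.inv().apply(sh)*100,nd); t=round(-dy,1)
        p=p+M.apply(s/100); y=y-t
        rows.append([float(v) for v in s]+[0,0,t,grip])
    print(rows); print("end",p.round(4),round(y,2))
E
python3 -c "
from h import *
plan([.431,-.10,.215],90,8,0)"
```

```text
from [ 0.2385 -0.4951  0.2126] 25.72 w 0.0938 F [-0.3  0.2 -0.2] t 0.15
[[4.31, -3.41, -0.03, 0, 0, np.float64(-8.0), 0], [4.74, -2.77, -0.03, 0, 0, np.float64(-8.0), 0], [5.08, -2.09, -0.03, 0, 0, np.float64(-8.0), 0], [5.32, -1.36, -0.03, 0, 0, np.float64(-8.1), 0], [5.46, -0.59, -0.03, 0, 0, np.float64(-8.0), 0], [5.49, 0.17, -0.03, 0, 0, np.float64(-8.1), 0], [5.42, 0.95, -0.03, 0, 0, np.float64(-8.0), 0], [5.23, 1.69, -0.03, 0, 0, np.float64(-8.1), 0]]
end [ 0.431 -0.1    0.215] 90.02
```

arm_command:
  plan: [4.3,-3.4,0,0,0,-8,0,4.7,-2.8,0,0,0,-8,0,5.1,-2.1,0,0,0,-8,0,5.3,-1.4,0,0,0,-8,0,5.5,-0.6,0,0,0,-8,0,5.5,0.2,0,0,0,-8,0,5.4,0.9,0,0,0,-8,0,5.2,1.7,0,0,0,-8,0]

```text
time: 1.15
tool_pos: [0.4311, -0.0987, 0.2133]
ee_rot: [3.141, 0.0, 1.57]
wrist_force: [0.6, -0.7, -0.5]
width: 0.094
```

arm_command:
  plan: [0,0,0,0,0,0,0,0,0,0,0,0,0,0]

```text
time: 1.4
tool_pos: [0.4304, -0.1007, 0.2132]
ee_rot: [-3.141, 0.001, 1.566]
wrist_force: [-1.1, -0.8, 0.5]
width: 0.0943
```

```bash
python3 -c "
from h import *
from bench import robot,cams
o=robot.get_obs();s=cams.snapshot('wrist');cv2.imwrite('pics/w1.png',s['pixels'][:,:,::-1])
print(o['tool_pos'],o['ee_rot'])
import pickle;pickle.dump((o,s),open('w1.pkl','wb'))
for z in(0.092,0.0): print('vial',proj(s,[.431,-.098,z],o))
plan([.430,-.0985,.046],90,4,0)"
```

```text
[ 0.43043144 -0.10066904  0.21317755] [-3.14078587e+00  5.49219145e-04  1.56553727e+00]
vial [[280.58600795 204.16246882]]
vial [[280.25305753 184.55800269]]
from [ 0.4303 -0.1012  0.2132] 89.62 w 0.0939 F [-0.8 -0.  -0.9] t 1.45
[[0.07, -0.01, 4.18, 0, 0, np.float64(-0.1), 0], [0.07, -0.01, 4.18, 0, 0, np.float64(-0.1), 0], [0.07, -0.01, 4.18, 0, 0, np.float64(-0.1), 0], [0.06, -0.0, 4.18, 0, 0, np.float64(-0.1), 0]]
end [ 0.43   -0.0985  0.046 ] 90.02
```

View pics/w1.png

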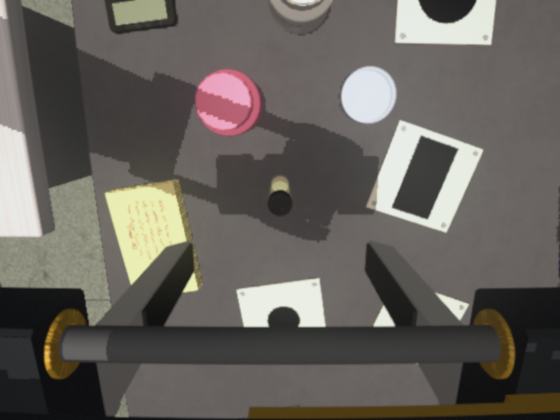

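The vial's cap shows at (280,203) and I predicted (280.6,204), so the position agrees. Going down to grip it.

arm_command:
  plan: [0.1,0,4.2,0,0,0,0,0.1,0,4.2,0,0,0,0,0,0,4.2,0,0,0,0,0,0,4.2,0,0,0,0,0,0,0,0,0,0,1,0,0,0,0,0,0,1,0,0,0,0,0,0,1,0,0,0,0,0,0,1]

```text
time: 2.45
tool_pos: [0.4319, -0.099, 0.0472]
ee_rot: [3.138, 0.001, 1.566]
wrist_force: [-0.2, -0.6, 0.3]
width: 0.0571
```

arm_command:
  plan: [0,0,0,0,0,0,1,0,0,0,0,0,0,1,0,0,0,0,0,0,1,0,0,0,0,0,0,1]

```text
time: 2.95
tool_pos: [0.4307, -0.0984, 0.0455]
ee_rot: [-3.142, -0.0, 1.566]
wrist_force: [-0.3, -0.3, -0.7]
width: 0.0262
```

```bash
python3 -c "
from h import *
import pickle
o,s=pickle.load(open('w1.pkl','rb'))
print('oblong',proj(s,[.5915,-.092,.003],o),'dish',proj(s,[.521,-.005,.014],o))
plan([.430,-.0985,.196],90,3,1)
"
```

```text
oblong [[425.4211232 179.1209592]] dish [[368.81263052  96.16993981]]
from [ 0.4307 -0.0984  0.0455] 89.72 w 0.0262 F [-0.3 -0.3 -0.7] t 2.95
[[-0.0, -0.02, -5.02, 0, 0, np.float64(-0.1), 1], [-0.01, -0.03, -5.02, 0, 0, np.float64(-0.1), 1], [-0.0, -0.02, -5.01, 0, 0, np.float64(-0.1), 1]]
end [ 0.43   -0.0985  0.196 ] 90.02
```

arm_command:
  plan: [0,0,0,0,0,0,1,0,0,0,0,0,0,1,0,0,0,0,0,0,1]

```text
time: 3.32
tool_pos: [0.4307, -0.0984, 0.0455]
ee_rot: [3.142, -0.0, 1.566]
wrist_force: [0.4, 0.6, 0.5]
width: 0.0262
```

```bash
python3 -c "
from h import *
plan([.430,-.0985,.196],90,3,1)
plan([.6,-.277,.18],90,5,1,pos=[.43,-.0985,.196],yaw0=90)
"
```

```text
from [ 0.4307 -0.0984  0.0455] 89.72 w 0.0262 F [0.4 0.6 0.5] t 3.33
[[-0.0, -0.02, -5.02, 0, 0, np.float64(-0.1), 1], [-0.01, -0.03, -5.02, 0, 0, np.float64(-0.1), 1], [-0.0, -0.02, -5.01, 0, 0, np.float64(-0.1), 1]]
end [ 0.43   -0.0985  0.196 ] 90.02
from [ 0.43   -0.0985  0.196 ] 90 w 0.0262 F [0.4 0.6 0.5] t 3.33
[[-3.57, 3.4, 0.32, 0, 0, -0.0, 1], [-3.57, 3.4, 0.32, 0, 0, -0.0, 1], [-3.57, 3.4, 0.32, 0, 0, -0.0, 1], [-3.57, 3.4, 0.32, 0, 0, -0.0, 1], [-3.57, 3.4, 0.32, 0, 0, -0.0, 1]]
end [ 0.6   -0.277  0.18 ] 90.0
```

arm_command:
  plan: [0,0,-3,0,0,0,1,0,0,-6,0,0,0,1,0,0,-6,0,0,0,1,-3.5,3.4,0,0,0,0,1,-3.6,3.4,0,0,0,0,1,-3.6,3.4,0,0,0,0,1,-3.6,3.4,0,0,0,0,1,-3.6,3.4,0,0,0,0,1]

```text
time: 4.32
tool_pos: [0.6007, -0.2796, 0.1947]
ee_rot: [-3.141, -0.0, 1.566]
wrist_force: [0.5, 0.3, -0.5]
width: 0.0263
```

arm_command:
  plan: [0,0,0,0,0,0,1,0,0,0,0,0,0,1]

```text
time: 4.58
tool_pos: [0.5994, -0.2779, 0.1946]
ee_rot: [-3.14, -0.001, 1.566]
wrist_force: [0.1, -0.6, -1.3]
width: 0.0259
```

```bash
cat > w.py <<'E'
import sys
from h import *
from bench import robot,cams
import pickle
def shot(n,cam='wrist'):
    o=robot.get_obs();s=cams.snapshot(cam);cv2.imwrite(f'pics/{n}.png',s['pixels'][:,:,::-1])
    pickle.dump((o,s),open(n+'.pkl','wb'));print(o['tool_pos'],o['ee_rot'],o['width']);return o,s
E
python3 -c "
from w import *
o,s=shot('w2')
print('tile',proj(s,[.599,-.277,.003],o))
"
```

```text
[ 0.59938355 -0.27793453  0.19457492] [-3.13990441e+00 -1.16935766e-03  1.56568869e+00] 0.025931318125476964
tile [[279.57975996 190.24713741]]
```

View pics/w2.png

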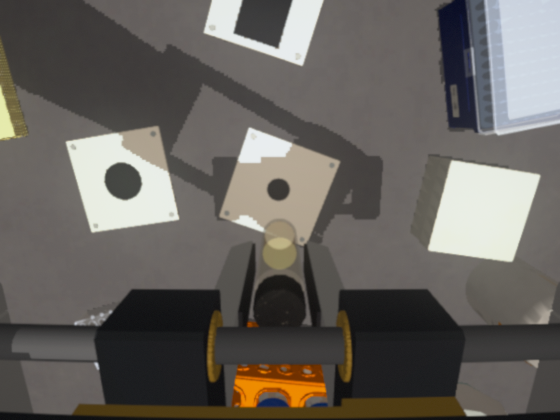

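The vial is held upright. The tile's disc shows at (278,189), where I predicted (279.6,190.2). Lowering it 14.5 cm.

arm_command:
  plan: [0.1,0,5,0,0,0,1,0,0,5,0,0,0,1,0,0,3.5,0,0,0,1,0,0,1,0,0,0,1,0,0,0,0,0,0,1,0,0,0,0,0,0,1]

```text
time: 5.38
tool_pos: [0.6012, -0.2779, 0.0535]
ee_rot: [3.137, 0.002, 1.566]
wrist_force: [0.0, -0.3, -0.3]
width: 0.0262
```

```bash
python3 -c "
from h import *
plan([.599,-.277,.0485],90,1,1)"
```

```text
from [ 0.6012 -0.2779  0.0535] 89.73 w 0.0262 F [ 0.  -0.3 -0.3] t 5.38
[[0.09, -0.22, 0.5, 0, 0, np.float64(-0.3), 1]]
end [ 0.599  -0.277   0.0485] 90.03
```

arm_command:
  plan: [0.1,-0.1,0,0,0,0,1,0,0,0,0,0,0,1]

```text
time: 5.62
tool_pos: [0.5992, -0.2765, 0.0515]
ee_rot: [3.14, 0.001, 1.566]
wrist_force: [0.3, -0.2, -1.8]
width: 0.0259
```

```bash
python3 -c "
from h import *
plan([.599,-.277,.0485],90,1,1)"
```

```text
from [ 0.5992 -0.2765  0.0515] 89.71 w 0.0259 F [ 0.3 -0.2 -1.8] t 5.62
[[-0.05, -0.02, 0.3, 0, 0, np.float64(-0.3), 1]]
end [ 0.599  -0.277   0.0485] 90.01
```

arm_command:
  plan: [0,0,0.2,0,0,0,1,0,0,0,0,0,0,1,0,0,0,0,0,0,1]

```text
time: 6.0
tool_pos: [0.599, -0.2764, 0.0486]
ee_rot: [3.141, 0.0, 1.566]
wrist_force: [0.3, -0.3, -0.3]
width: 0.0265
```

arm_command:
  plan: [0,0,0.05,0,0,0,1,0,0,0,0,0,0,1,0,0,0,0,0,0,0.5,0,0,0,0,0,0,0.5,0,0,0,0,0,0,0.2,0,0,0,0,0,0,0.2]

```text
time: 6.75
tool_pos: [0.5987, -0.2763, 0.0478]
ee_rot: [-3.141, -0.0, 1.566]
wrist_force: [0.2, 0.4, -0.3]
width: 0.0628
```

```bash
python3 -c "
from w import *
o,s=shot('t1','top')
cv2.imwrite('pics/t1.png',cv2.resize(s['pixels'][:,:,::-1][115:265,280:480],(800,600)))
plan([.599,-.277,.2],90,3,0)
plan([.446,.20,.215],90,8,0,pos=[.599,-.277,.2],yaw0=90)
"
```

```text
[ 0.59874316 -0.27625886  0.04776781] [-3.14128464e+00 -8.86259731e-05  1.56583657e+00] 0.06279090981272487
from [ 0.5988 -0.2763  0.0478] 89.72 w 0.0665 F [ 0.8 -0.   0.4] t 6.8
[[-0.02, 0.01, -5.07, 0, 0, np.float64(-0.1), 0], [-0.03, 0.01, -5.07, 0, 0, np.float64(-0.1), 0], [-0.02, 0.0, -5.08, 0, 0, np.float64(-0.1), 0]]
end [ 0.599 -0.277  0.2  ] 90.02
from [ 0.599 -0.277  0.2  ] 90 w 0.0665 F [ 0.8 -0.   0.4] t 6.8
[[5.96, -1.91, -0.19, 0, 0, -0.0, 0], [5.96, -1.91, -0.19, 0, 0, -0.0, 0], [5.96, -1.91, -0.19, 0, 0, -0.0, 0], [5.96, -1.91, -0.19, 0, 0, -0.0, 0], [5.96, -1.92, -0.19, 0, 0, -0.0, 0], [5.97, -1.91, -0.18, 0, 0, -0.0, 0], [5.96, -1.91, -0.19, 0, 0, -0.0, 0], [5.97, -1.92, -0.18, 0, 0, -0.0, 0]]
end [0.446 0.2   0.215] 90.0
```

View pics/t1.png

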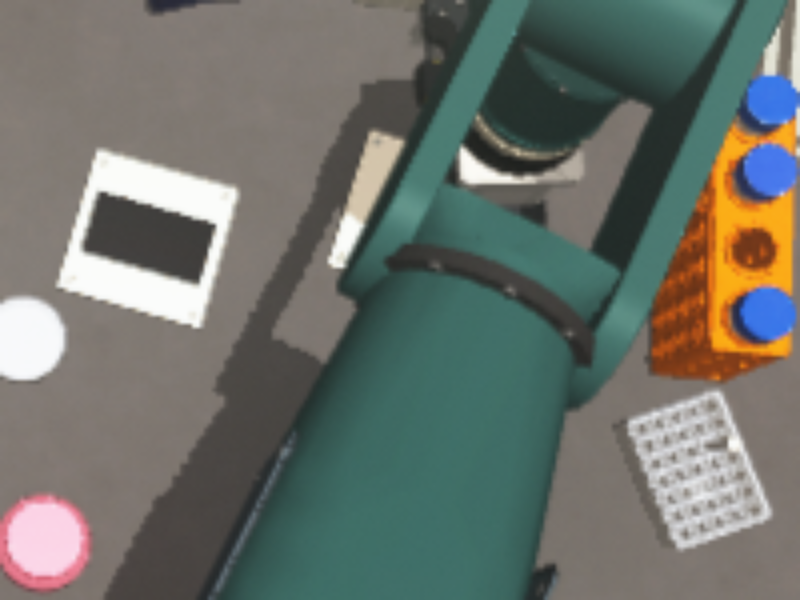

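The arm hides the vial in the top view, so I'll retreat and view the grinder and carton with the wrist camera.

arm_command:
  plan: [0,0,-3,0,0,0,0,0,0,-6,0,0,0,0,0,0,-6,0,0,0,0,5.2,-1,-0.5,0,0,0,0,6,-1,-0.5,0,0,0,0,6,-1,-0.5,0,0,0,0,6,-1,-0.5,0,0,0,0,6,-1,-0.5,0,0,0,0]

```text
time: 7.8
tool_pos: [0.5497, 0.0178, 0.2233]
ee_rot: [3.141, -0.0, 1.566]
wrist_force: [1.3, -0.1, 0.4]
width: 0.0942
```

arm_command:
  plan: [6,-1,-1,0,0,0,0,6,-1,-1,0,0,0,0,6,-1,0,0,0,0,0,4,-1,0,0,0,0,0,0,0,0,0,0,0,0,0,0,0,0,0,0,0]

```text
time: 8.55
tool_pos: [0.5115, 0.2357, 0.2429]
ee_rot: [3.141, 0.001, 1.566]
wrist_force: [0.3, -0.6, 0.1]
width: 0.0937
```

```bash
python3 -c "
from w import *
o,s=shot('w3')
for q in [[.4455,.276,.095],[.594,.270,.07],[.526,.1897,.041]]: print(proj(s,q,o))
shot('t2','top');shot('s2','scene')
"
```

```text
[0.51148274 0.23568439 0.24291943] [3.1413995e+00 7.5759550e-04 1.5657936e+00] 0.09367527715042197
[[206.63642235 157.16476341]]
[[363.7370917 159.8039669]]
[[292.82649768 229.37727485]]
[0.51167507 0.23517302 0.24291323] [3.14147487e+00 6.82581449e-04 1.56466438e+00] 0.09410254008406253
[0.51178751 0.23493695 0.24295199] [3.14146191e+00 5.28069186e-04 1.56403999e+00] 0.09364936450231308
```

View pics/w3.png

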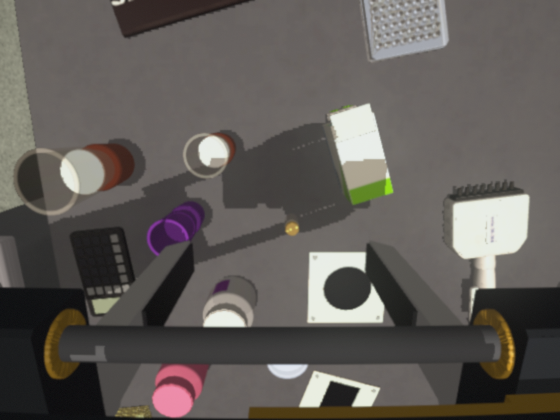

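View pics/t2.png

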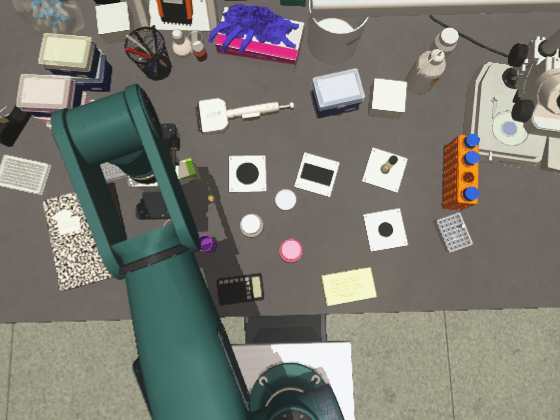

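The vial stands on its tile, at top-view pixel (387,168). The grinder's rim shows at (205,157), where I predicted (206.6,157.2). I'll zoom in on the carton.

```bash
python3 -c "
from w import *
o,s=pickle.load(open('w3.pkl','rb'))
cv2.imwrite('pics/c3.png',cv2.resize(s['pixels'][:,:,::-1][90:216,280:448],(800,600),interpolation=cv2.INTER_CUBIC))
"
```

```text
(no output)
```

View pics/c3.png

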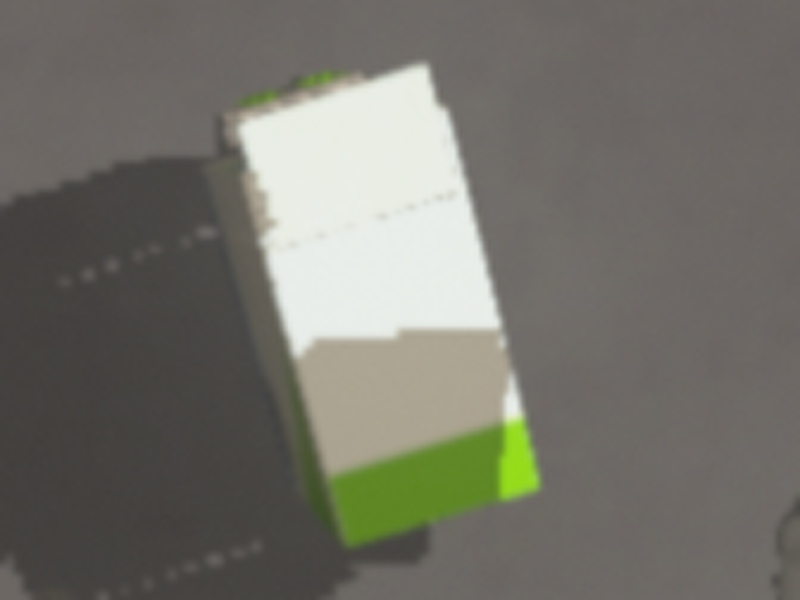

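```bash
python3 -c "
from w import *
o,s=pickle.load(open('w3.pkl','rb'))
f=168/800
g=lambda u,v:((u+.5)*f-.5+280,(v+.5)*f-.5+90)
A,B,C,D,E=[atz(s,g(*q),.07,o) for q in[(540,490),(447,107),(347,547),(429,62),(240,122)]]
print(A,B,C,D,E)
ax=B-A;print('len',np.linalg.norm(ax),np.degrees(np.arctan2(ax[1],ax[0])),'wid',np.linalg.norm(C-A), np.degrees(np.arctan2(*(A-C)[1::-1])),'EC',np.linalg.norm(E-C),np.degrees(np.arctan2(*(E-C)[1::-1])))
print('ctr',(B+C)/2)
print('rim',atz(s,(205,157),.095,o),'jar cap', proj(s,[.4508,.086,.076],o))
plan([.446,.276,.215],90,3,0)
"
```

```text
[0.6253369  0.23718094 0.07      ] [0.60099738 0.31528953 0.07      ] [0.58499317 0.22501263 0.07      ] [0.59692718 0.32394529 0.07      ] [0.55967223 0.31238741 0.07      ]
len 0.0818129814209448 107.30761895546644 wid 0.04213886050052324 16.784142716409484 EC 0.09096978973406109 106.16142484290681
ctr [0.59299528 0.27015108 0.07      ]
rim [0.44402078 0.27616102 0.095     ] jar cap [[225.0974894  329.37084206]]
from [0.5118 0.2348 0.243 ] 89.59 w 0.0937 F [ 0.4  0.6 -0.2] t 8.7
[[1.36, -2.2, 0.93, 0, 0, np.float64(-0.1), 0], [1.36, -2.2, 0.93, 0, 0, np.float64(-0.2), 0], [1.37, -2.2, 0.94, 0, 0, np.float64(-0.1), 0]]
end [0.446 0.276 0.215] 89.99
```

Carton: centre (.593,.270), axis at 107°, and box 82 x 42 mm, which matches the text. Grasping it next.

```bash
python3 -c "
from w import *
plan([.593,.270,.16],107,3,0)
"
```

```text
from [0.5118 0.2348 0.243 ] 89.59 w 0.0937 F [ 0.4  0.6 -0.2] t 8.7
[[1.19, 2.7, 2.77, 0, 0, np.float64(-5.8), 0], [0.91, 2.8, 2.76, 0, 0, np.float64(-5.8), 0], [0.63, 2.88, 2.77, 0, 0, np.float64(-5.8), 0]]
end [0.593 0.27  0.16 ] 106.99
```

arm_command:
  plan: [1.2,2.7,2.8,0,0,-5.8,0,0.9,2.8,2.8,0,0,-5.8,0,0.6,2.9,2.8,0,0,-5.8,0,0,0,0,0,0,0,0,0,0,0,0,0,0,0]

```text
time: 9.32
tool_pos: [0.5929, 0.2703, 0.1599]
ee_rot: [3.141, 0.0, 1.867]
wrist_force: [0.2, 0.6, 0.1]
width: 0.0941
```

```bash
python3 -c "
from w import *
plan([.593,.270,.03],107,3,0)
"
```

```text
from [0.5929 0.2703 0.1599] 106.98 w 0.0941 F [0.2 0.6 0.1] t 9.32
[[-0.01, 0.0, 4.33, 0, 0, np.float64(-0.0), 0], [-0.01, 0.0, 4.33, 0, 0, np.float64(-0.0), 0], [-0.02, 0.0, 4.33, 0, 0, np.float64(-0.0), 0]]
end [0.593 0.27  0.03 ] 106.98
```

arm_command:
  plan: [0,0,4.3,0,0,0,0,0,0,4.3,0,0,0,0,0,0,4.3,0,0,0,0,0,0,0,0,0,0,0,0,0,0,0,0,0,1,0,0,0,0,0,0,1,0,0,0,0,0,0,1,0,0,0,0,0,0,1]

```text
time: 10.32
tool_pos: [0.5932, 0.2714, 0.031]
ee_rot: [3.14, -0.0, 1.869]
wrist_force: [-0.6, -0.6, 0.1]
width: 0.0575
```

arm_command:
  plan: [0,0,0,0,0,0,1,0,0,0,0,0,0,1,0,0,0,0,0,0,1]

```text
time: 10.7
tool_pos: [0.5927, 0.2712, 0.03]
ee_rot: [-3.142, 0.0, 1.869]
wrist_force: [0.0, -0.3, 0.8]
width: 0.043
```

```bash
python3 -c "
from w import *
plan([.5923,-.091,.15],72,7,1,pos=[.5927,.2712,.150],yaw0=107.1)
"
```

```text
from [0.5927 0.2712 0.15  ] 107.1 w 0.043 F [ 0.  -0.3  0.8] t 10.7
[[-4.94, -1.53, -0.0, 0, 0, 5.0, 1], [-5.06, -1.09, -0.0, 0, 0, 5.0, 1], [-5.13, -0.64, -0.0, 0, 0, 5.0, 1], [-5.17, -0.2, -0.0, 0, 0, 5.0, 1], [-5.17, 0.26, 0.0, 0, 0, 5.0, 1], [-5.13, 0.71, 0.0, 0, 0, 5.0, 1], [-5.05, 1.15, 0.0, 0, 0, 5.1, 1]]
end [ 0.5923 -0.0911  0.15  ] 72.0
```

arm_command:
  plan: [0,0,-3,0,0,0,1,0,0,-5,0,0,0,1,0,0,-4,0,0,0,1,0,0,0,0,0,0,1]

```text
time: 11.2
tool_pos: [0.595, 0.2721, 0.1548]
ee_rot: [3.133, -0.0, 1.869]
wrist_force: [-0.6, 0.3, -0.3]
width: 0.0429
```

arm_command:
  plan: [-4.9,-1.5,0,0,0,5,1,-5.1,-1.1,0,0,0,5,1,-5.1,-0.6,0,0,0,5,1,-5.2,-0.2,0,0,0,5,1,-5.2,0.3,0,0,0,5,1,-5.1,0.7,0,0,0,5,1,-5.1,1.1,0,0,0,5,1,0,0,0,0,0,0,1]

```text
time: 12.2
tool_pos: [0.5912, -0.0948, 0.1469]
ee_rot: [-3.137, 0.001, 1.253]
wrist_force: [-0.9, 1.3, -1.0]
width: 0.043
```

arm_command:
  plan: [0,0,0,0,0,0,1,0,0,0,0,0,0,1]

```text
time: 12.45
tool_pos: [0.5924, -0.0899, 0.149]
ee_rot: [-3.14, -0.0, 1.261]
wrist_force: [0.3, 0.1, -1.1]
width: 0.043
```

```bash
python3 -c "
from w import *
o,s=shot('w4')
print(proj(s,[.592,-.092,.003],o))
plan([.5923,-.091,.033],72,3,1)
"
```

```text
[ 0.59238599 -0.08987259  0.14899628] [-3.13995040e+00 -2.16637093e-04  1.26061576e+00] 0.042999962620522254
[[280.53194717 202.79103464]]
from [ 0.5925 -0.0898  0.1494] 72.24 w 0.043 F [-0.2 -0.3 -1.2] t 12.5
[[-0.04, 0.0, 3.88, 0, 0, np.float64(0.1), 1], [-0.04, 0.01, 3.88, 0, 0, np.float64(0.1), 1], [-0.04, 0.0, 3.88, 0, 0, np.float64(0.0), 1]]
end [ 0.5923 -0.091   0.033 ] 72.04
```

View pics/w4.png

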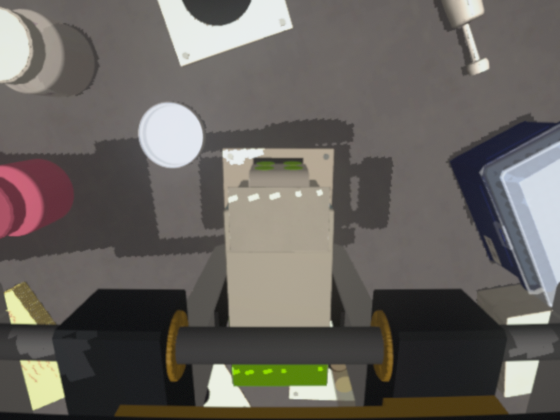

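The carton is aligned with the tile. Lowering.

arm_command:
  plan: [-0.1,0,4.5,0,0,0,1,0,0,4,0,0,0,1,0,0,2.3,0,0,0,1,0,0,0.4,0,0,0,1,0,0,0,0,0,0,1,0,0,0,0,0,0,1,0,0,0,0,0,0,1]

```text
time: 13.38
tool_pos: [0.5933, -0.0924, 0.0395]
ee_rot: [3.139, -0.0, 1.259]
wrist_force: [0.6, 0.1, -1.6]
width: 0.0426
```

arm_command:
  plan: [0.1,0,0.3,0,0,0,1,0,0,0.1,0,0,0,1,0,0,0,0,0,0,1,0,0,0,0,0,0,1]

```text
time: 13.88
tool_pos: [0.5927, -0.0914, 0.0339]
ee_rot: [-3.142, 0.0, 1.259]
wrist_force: [0.4, 0.5, -0.4]
width: 0.0427
```

arm_command:
  plan: [0,0,0.1,0,0,0,1,0,0,0,0,0,0,1,0,0,0,0,0,0,0.4,0,0,0,0,0,0,0.3,0,0,0,0,0,0,0.2,0,0,0,0,0,0,0.1]

```text
time: 14.62
tool_pos: [0.5928, -0.0913, 0.0331]
ee_rot: [3.141, 0.0, 1.259]
wrist_force: [-0.3, 0.2, -0.5]
width: 0.0795
```

```bash
python3 -c "
from w import *
plan([.446,.276,.20],90,8,0,pos=[.5927,-.0914,.183],yaw0=72.2)
"
```

```text
from [ 0.5927 -0.0914  0.183 ] 72.2 w 0.0795 F [-0.3  0.2 -0.5] t 14.62
[[3.81, -3.15, -0.21, 0, 0, -2.2, 0], [3.93, -3.0, -0.21, 0, 0, -2.2, 0], [4.04, -2.85, -0.21, 0, 0, -2.2, 0], [4.15, -2.69, -0.21, 0, 0, -2.2, 0], [4.25, -2.53, -0.22, 0, 0, -2.2, 0], [4.34, -2.36, -0.21, 0, 0, -2.3, 0], [4.44, -2.19, -0.22, 0, 0, -2.2, 0], [4.52, -2.02, -0.21, 0, 0, -2.3, 0]]
end [0.446 0.276 0.2  ] 90.0
```

arm_command:
  plan: [0,0,-3,0,0,0,0,0,0,-6,0,0,0,0,0,0,-6,0,0,0,0,0,0,0,0,0,0,0]

```text
time: 15.12
tool_pos: [0.596, -0.0921, 0.1907]
ee_rot: [3.128, -0.001, 1.259]
wrist_force: [0.8, 0.0, 0.0]
width: 0.094
```

arm_command:
  plan: [3.8,-3.2,-0.2,0,0,-2.2,0,3.9,-3,-0.2,0,0,-2.2,0,4,-2.8,-0.2,0,0,-2.2,0,4.2,-2.7,-0.2,0,0,-2.2,0,4.3,-2.5,-0.2,0,0,-2.2,0,4.3,-2.4,-0.2,0,0,-2.2,0,4.4,-2.2,-0.2,0,0,-2.2,0,4.5,-2,-0.2,0,0,-2.2,0]

```text
time: 16.12
tool_pos: [0.4452, 0.2768, 0.1975]
ee_rot: [-3.14, 0.001, 1.567]
wrist_force: [1.2, -0.8, -0.3]
width: 0.0939
```

arm_command:
  plan: [0,0,0,0,0,0,0,0,0,0,0,0,0,0]

```text
time: 16.38
tool_pos: [0.4462, 0.2752, 0.1978]
ee_rot: [-3.14, 0.002, 1.566]
wrist_force: [-0.6, -0.4, -0.5]
width: 0.0941
```

```bash
python3 -c "
from w import *
o,s=shot('w5')
print(proj(s,[.445,.276,.095],o))
plan([.445,.276,.051],90,4,0)
shot('t3','top')
"
```

```text
[0.44615899 0.27518343 0.19776264] [-3.14013769e+00  1.59751115e-03  1.56594412e+00] 0.09405709818218215
[[278.63051195 211.66871939]]
from [0.4465 0.2748 0.198 ] 89.66 w 0.0943 F [ 0.6  0.4 -0.5] t 16.43
[[0.03, -0.04, 3.68, 0, 0, np.float64(-0.1), 0], [0.03, -0.04, 3.67, 0, 0, np.float64(-0.1), 0], [0.03, -0.04, 3.68, 0, 0, np.float64(-0.1), 0], [0.03, -0.03, 3.67, 0, 0, np.float64(-0.0), 0]]
end [0.445 0.276 0.051] 89.96
[0.44650557 0.27477269 0.19800611] [-3.14041261e+00  1.32466173e-03  1.56479253e+00] 0.0943052789940467
```

View pics/w5.png

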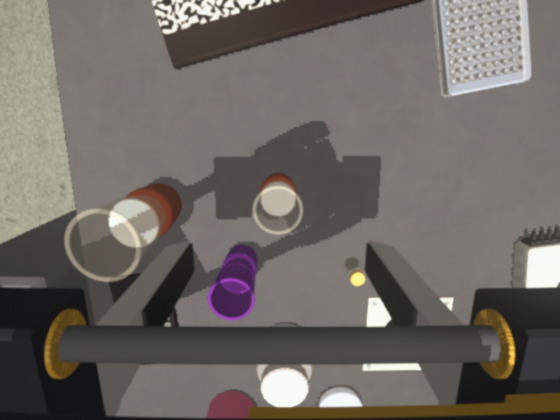

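View pics/t3.png

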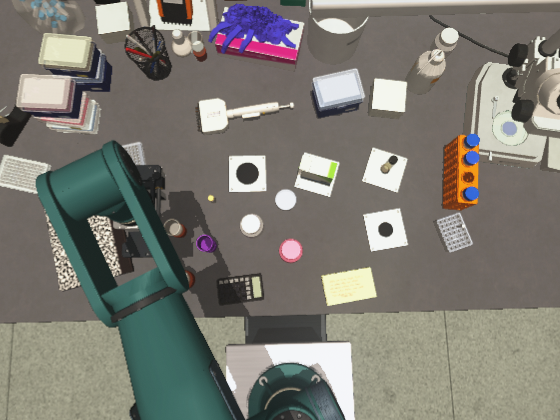

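The carton is on its tile. The grinder's rim shows at (277,209), about 1 mm from the prediction. Going down onto the glass.

arm_command:
  plan: [0.1,-0.1,4,0,0,0,0,0,0,4,0,0,0,0,0,0,4,0,0,0,0,0,0,2.6,0,0,0,0,0,0,0,0,0,0,0,0,0,0,0,0,0,1,0,0,0,0,0,0,1,0,0,0,0,0,0,1]

```text
time: 17.48
tool_pos: [0.4463, 0.277, 0.0543]
ee_rot: [3.139, -0.001, 1.566]
wrist_force: [-0.1, -0.3, -0.0]
width: 0.0671
```

arm_command:
  plan: [0,0,0,0,0,0,1,0,0,0,0,0,0,1,0,0,0,0,0,0,1,0,0,0,0,0,0,1]

```text
time: 17.98
tool_pos: [0.4456, 0.2768, 0.0532]
ee_rot: [3.141, -0.0, 1.566]
wrist_force: [-0.4, -0.1, 1.9]
width: 0.0489
```

arm_command:
  plan: [0,0,-3,0,0,0,1,0,0,-5,0,0,0,1,0,0,-5,0,0,0,1,0,0,-1,0,0,0,1,0,0,0,0,0,0,1]

```text
time: 18.6
tool_pos: [0.4454, 0.2766, 0.1924]
ee_rot: [-3.141, 0.0, 1.566]
wrist_force: [-1.1, -0.2, -0.9]
width: 0.0489
```

arm_command:
  plan: [-4,0,0,0,0,0,1,-6,0,0,0,0,0,1,-6,0,0,0,0,0,1,-6,0,0,0,0,0,1,-6,0,0,0,0,0,1,-6,0,0,0,0,0,1,-6,-0.5,0,0,0,0,1,-6,-0.5,0,0,0,0,1]

```text
time: 19.6
tool_pos: [0.4314, -0.1844, 0.1896]
ee_rot: [-3.137, -0.003, 1.566]
wrist_force: [1.5, -0.2, -0.8]
width: 0.0487
```

arm_command:
  plan: [-5,0,0,0,0,0,1,-3.4,0,0,0,0,0,1,0,0,0,0,0,0,1,0,0,0,0,0,0,1,0,0,0,0,0,0,1]

```text
time: 20.23
tool_pos: [0.4327, -0.2659, 0.1922]
ee_rot: [-3.141, -0.001, 1.567]
wrist_force: [0.1, 0.5, -0.7]
width: 0.0489
```

```bash
python3 -c "
from w import *
o,s=shot('w6')
print(proj(s,[.4355,-.267,.003],o))
plan([.4355,-.2665,.0562],90,4,1)
"
```

```text
[ 0.4326617  -0.26586638  0.19220724] [-3.14053941e+00 -1.11921857e-03  1.56745546e+00] 0.04888558394687309
[[282.55133329 192.61267332]]
from [ 0.4328 -0.266   0.1926] 89.81 w 0.0486 F [ 0.6 -0.8 -0.8] t 20.27
[[-0.01, 0.07, 3.41, 0, 0, np.float64(-0.0), 1], [-0.01, 0.07, 3.41, 0, 0, np.float64(-0.1), 1], [-0.02, 0.06, 3.41, 0, 0, np.float64(-0.0), 1], [-0.01, 0.07, 3.41, 0, 0, np.float64(-0.1), 1]]
end [ 0.4355 -0.2665  0.0562] 90.01
```

View pics/w6.png

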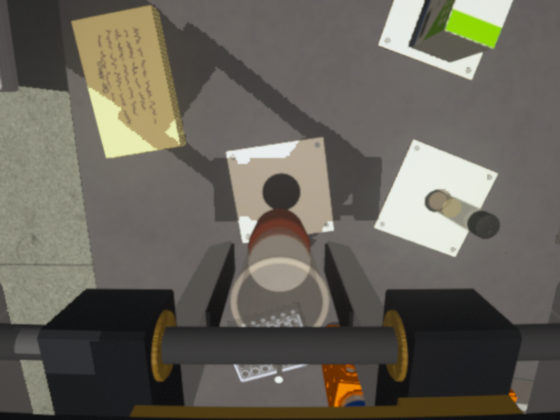

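The grinder hangs upright. The disc shows at (281.5,191), where I predicted (282.5,192.6). Lowering.

arm_command:
  plan: [0,0.2,5,0,0,0,1,0,0,4,0,0,0,1,0,0,3,0,0,0,1,0,0,1.2,0,0,0,1,0,0,0,0,0,0,1,0,0,0,0,0,0,1,0,0,0,0,0,0,1]

```text
time: 21.15
tool_pos: [0.4357, -0.2679, 0.0627]
ee_rot: [3.139, 0.002, 1.566]
wrist_force: [-0.3, -0.5, -1.0]
width: 0.0489
```

arm_command:
  plan: [0.1,0,0.2,0,0,0,1,0,0,0.1,0,0,0,1,0,0,0,0,0,0,1,0,0,0,0,0,0,1]

```text
time: 21.65
tool_pos: [0.4348, -0.2663, 0.0579]
ee_rot: [-3.142, 0.0, 1.566]
wrist_force: [-0.6, -0.2, -1.0]
width: 0.0487
```

arm_command:
  plan: [0,0,0.1,0,0,0,1,0,0,0,0,0,0,1,0,0,0,0,0,0,1]

```text
time: 22.02
tool_pos: [0.4348, -0.2663, 0.057]
ee_rot: [3.142, 0.0, 1.566]
wrist_force: [-0.3, 0.8, -1.1]
width: 0.0485
```

arm_command:
  plan: [0,0,0.1,0,0,0,1,0,0,0,0,0,0,1,0,0,0,0,0,0,1]

```text
time: 22.4
tool_pos: [0.4349, -0.2664, 0.0562]
ee_rot: [3.141, 0.0, 1.566]
wrist_force: [-0.8, -0.1, 1.2]
width: 0.0491
```

arm_command:
  plan: [0,0,0,0,0,0,0.4,0,0,0,0,0,0,0.3,0,0,0,0,0,0,0.2,0,0,0,0,0,0,0.1,0,0,0,0,0,0,0,0,0,-3,0,0,0,0,0,0,-6,0,0,0,0,0,0,-6,0,0,0,0]

```text
time: 23.4
tool_pos: [0.4344, -0.266, 0.2071]
ee_rot: [-3.141, -0.001, 1.566]
wrist_force: [0.4, -0.7, 0.6]
width: 0.0941
```

arm_command:
  plan: [5,0.2,0,0,0,0,0,6,0.2,0,0,0,0,0,6,0.3,0,0,0,0,0,6,0.3,0,0,0,0,0,6,0.3,0,0,0,0,0,6,0.3,0,0,0,0,0,0,0,0,0,0,0,0,0,0,0,0,0,0,0]

```text
time: 24.4
tool_pos: [0.4525, 0.0833, 0.2059]
ee_rot: [-3.141, 0.001, 1.566]
wrist_force: [0.1, -0.8, 0.6]
width: 0.094
```

```bash
python3 -c "
from w import *
o,s=shot('w7')
print(proj(s,[.4508,.086,.076],o))
plan([.4505,.086,.034],90,4,0)
shot('t4','top')
"
```

```text
[0.45245928 0.08329167 0.20588437] [-3.14146815e+00  9.52852542e-04  1.56633709e+00] 0.09399452593355109
[[277.91585829 201.73541109]]
from [0.4525 0.0826 0.2059] 89.65 w 0.0941 F [ 0.1 -0.  -0.2] t 24.45
[[0.08, -0.05, 4.3, 0, 0, np.float64(-0.1), 0], [0.08, -0.05, 4.3, 0, 0, np.float64(-0.1), 0], [0.09, -0.05, 4.29, 0, 0, np.float64(-0.1), 0], [0.08, -0.06, 4.3, 0, 0, np.float64(-0.1), 0]]
end [0.4505 0.086  0.034 ] 90.05
[0.45254361 0.08264329 0.20587919] [-3.14143952e+00  8.21527480e-04  1.56468718e+00] 0.09414733552050816
```

View pics/w7.png

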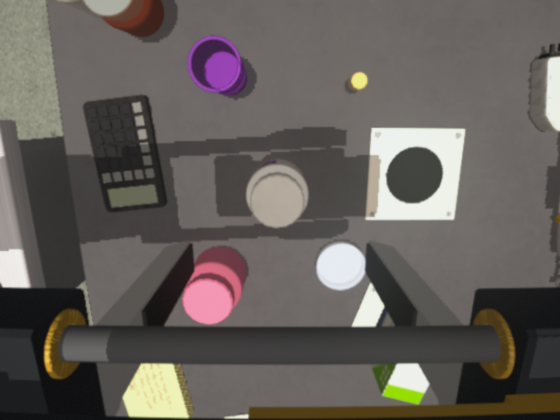

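View pics/t4.png

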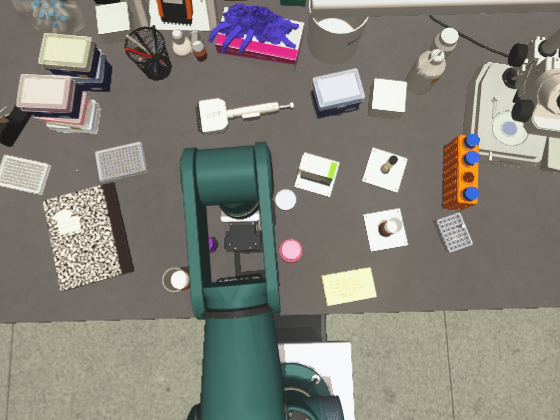

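The grinder stands on its tile. The jar's cap shows at (277,200), where I predicted (278,201.7). Grasping the jar.

arm_command:
  plan: [0.3,-0.2,4,0,0,0,0,0,0,4,0,0,0,0,0,0,4,0,0,0,0,0,0,3,0,0,0,0,0,0,2.1,0,0,0,0,0,0,0,0,0,0,0,0,0,0,0,0,0,1,0,0,0,0,0,0,1]

```text
time: 25.5
tool_pos: [0.4518, 0.0863, 0.0364]
ee_rot: [3.139, -0.0, 1.565]
wrist_force: [0.0, -0.4, 0.3]
width: 0.0773
```

arm_command:
  plan: [0,0,0,0,0,0,1,0,0,0,0,0,0,1,0,0,0,0,0,0,1,0,0,0,0,0,0,1]

```text
time: 26.0
tool_pos: [0.4509, 0.0867, 0.0355]
ee_rot: [3.141, 0.0, 1.566]
wrist_force: [-0.2, 0.1, 4.1]
width: 0.0583
```

arm_command:
  plan: [0,0,0,0,0,0,1,0,0,-3,0,0,0,1,0,0,-5,0,0,0,1,0,0,-5,0,0,0,1,0,0,0,0,0,0,1,0,0,0,0,0,0,1]

```text
time: 26.75
tool_pos: [0.4498, 0.0866, 0.1634]
ee_rot: [-3.139, 0.0, 1.566]
wrist_force: [-0.0, 0.3, -1.0]
width: 0.0588
```

```bash
python3 -c "
from w import *
plan([.5995,.097,.166],90,4,1)
"
```

```text
from [0.4498 0.0866 0.1634] 89.72 w 0.0588 F [-0.   0.3 -1. ] t 26.75
[[0.28, 3.74, -0.06, 0, 0, np.float64(-0.1), 1], [0.27, 3.74, -0.07, 0, 0, np.float64(-0.1), 1], [0.26, 3.74, -0.06, 0, 0, np.float64(-0.0), 1], [0.27, 3.75, -0.07, 0, 0, np.float64(-0.1), 1]]
end [0.5995 0.097  0.166 ] 90.02
```

arm_command:
  plan: [0.3,3.7,0,0,0,0,1,0.3,3.7,0,0,0,0,1,0.3,3.8,0,0,0,0,1,0.2,3.8,0,0,0,0,1,0,0,0,0,0,0,1,0,0,0,0,0,0,1]

```text
time: 27.5
tool_pos: [0.5991, 0.0969, 0.1623]
ee_rot: [-3.136, 0.0, 1.566]
wrist_force: [-0.5, -0.4, -0.5]
width: 0.0583
```

```bash
python3 -c "
from w import *
o,s=shot('w8')
print(proj(s,[.5995,.097,.003],o))
plan([.5995,.0975,.0385],90,4,1)
"
```

```text
[0.59905218 0.096854   0.16232399] [-3.13646699e+00  3.91475858e-04  1.56585064e+00] 0.058287428453534705
[[281.03063521 197.37214567]]
from [0.5991 0.0969 0.1632] 89.72 w 0.0588 F [ 0.6  0.4 -0.5] t 27.55
[[0.02, 0.01, 3.12, 0, 0, np.float64(-0.1), 1], [0.01, 0.01, 3.12, 0, 0, np.float64(-0.1), 1], [0.02, 0.01, 3.12, 0, 0, np.float64(-0.0), 1], [0.01, 0.01, 3.11, 0, 0, np.float64(-0.1), 1]]
end [0.5995 0.0975 0.0385] 90.02
```

View pics/w8.png

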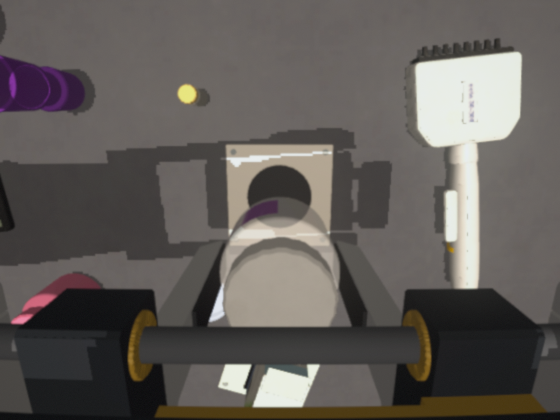

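The jar is held upright and centred, and the disc shows at (279,195), close to the prediction. Lowering.

arm_command:
  plan: [0,0,5,0,0,0,1,0,0,4,0,0,0,1,0,0,2.4,0,0,0,1,0,0,0.5,0,0,0,1,0,0,0,0,0,0,1,0,0,0,0,0,0,1,0,0,0,0,0,0,1]

```text
time: 28.42
tool_pos: [0.6015, 0.097, 0.0476]
ee_rot: [3.139, -0.0, 1.566]
wrist_force: [0.4, -0.5, -0.1]
width: 0.0589
```

arm_command:
  plan: [0,-0.1,0.4,0,0,0,1,0,0,0.2,0,0,0,1,0,0,0,0,0,0,1,0,0,0,0,0,0,1]

```text
time: 28.92
tool_pos: [0.5996, 0.0969, 0.0399]
ee_rot: [-3.141, 0.0, 1.566]
wrist_force: [-0.5, -0.4, -1.4]
width: 0.0586
```

arm_command:
  plan: [0,0,0.1,0,0,0,1,0,0,0,0,0,0,1,0,0,0,0,0,0,1]

```text
time: 29.3
tool_pos: [0.5996, 0.0969, 0.0389]
ee_rot: [3.142, 0.0, 1.566]
wrist_force: [0.7, -0.2, -1.4]
width: 0.0584
```

arm_command:
  plan: [0,0,0.05,0,0,0,1,0,0,0,0,0,0,1,0,0,0,0,0,0,0.3,0,0,0,0,0,0,0.2,0,0,0,0,0,0,0.1,0,0,0,0,0,0,0,0,0,-2,0,0,0,0,0,0,-6,0,0,0,0]

```text
time: 30.3
tool_pos: [0.5966, 0.0967, 0.1146]
ee_rot: [-3.132, 0.001, 1.566]
wrist_force: [0.7, 0.6, -0.3]
width: 0.0939
```

arm_command:
  plan: [0,0,-6,0,0,0,0,0,0,-4,0,0,0,0,0,-5,0,0,0,0,0,0,-5,0,0,0,0,0,0,-5,0,0,0,0,0,0,-5,0,0,0,0,0,0,-5,0,0,0,0,0,0,0,0,0,0,0]

```text
invalid input
```

arm_command:
  plan: [-4,0,0,0,0,0,0,-6,0,0,0,0,0,0,-6,0,0,0,0,0,0,-6,0,0,0,0,0,0,-6,0,0,0,0,0,0,-6,0,0,0,0,0,0,0,0,0,0,0,0,0,0,0,0,0,0,0,0]

```text
time: 31.3
tool_pos: [0.5978, -0.2428, 0.1182]
ee_rot: [-3.141, -0.001, 1.565]
wrist_force: [0.4, 0.2, -0.4]
width: 0.094
```

```bash
python3 -c "
from w import *
o,s=shot('t5','top');o,s2=shot('s5','scene');shot('w9')
cv2.imwrite('pics/t5c.png',cv2.resize(s['pixels'][:,:,::-1][145:265,200:360],(800,600),interpolation=cv2.INTER_CUBIC))
cv2.imwrite('pics/t5d.png',cv2.resize(s['pixels'][:,:,::-1][145:265,270:430],(800,600),interpolation=cv2.INTER_CUBIC))
cv2.imwrite('pics/s5c.png',cv2.resize(s2['pixels'][:,:,::-1][120:270,180:380],(800,600),interpolation=cv2.INTER_CUBIC))
"
```

```text
[ 0.59777623 -0.24275368  0.11821915] [-3.14128258e+00 -9.45602919e-04  1.56527406e+00] 0.09404887869017159
[ 0.59798654 -0.24197287  0.11840033] [-3.14148909e+00 -7.15538547e-04  1.56669037e+00] 0.09430843136924062
[ 0.59810953 -0.24154935  0.11850999] [-3.14156818e+00 -5.12868057e-04  1.56751598e+00] 0.09381422714862213
```

View pics/t5.png

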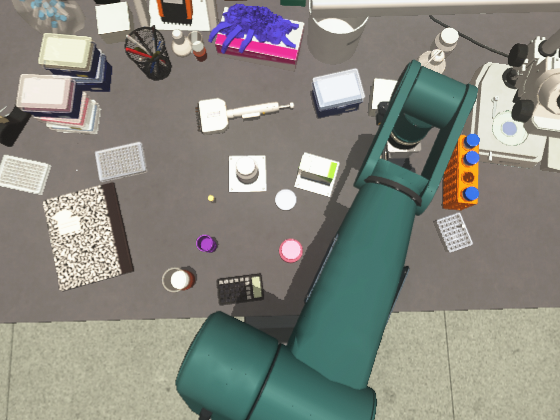

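View pics/t5c.png

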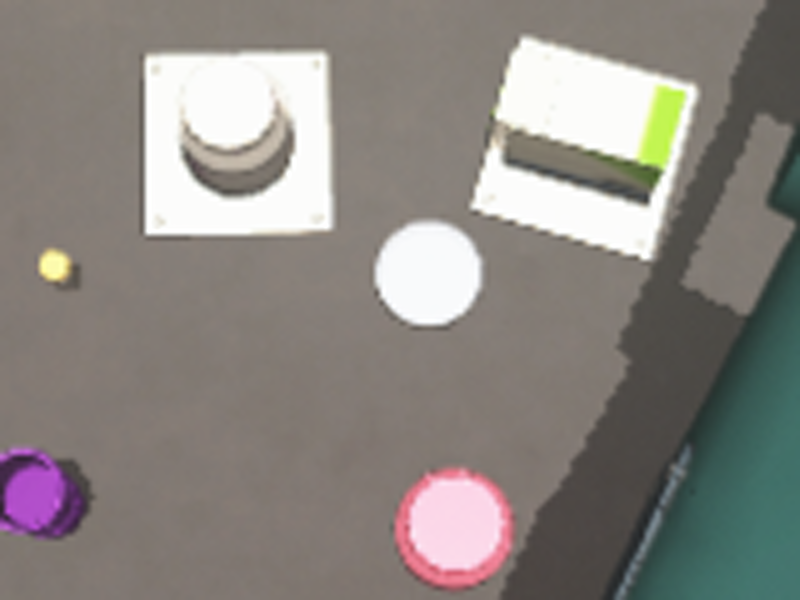

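View pics/t5d.png

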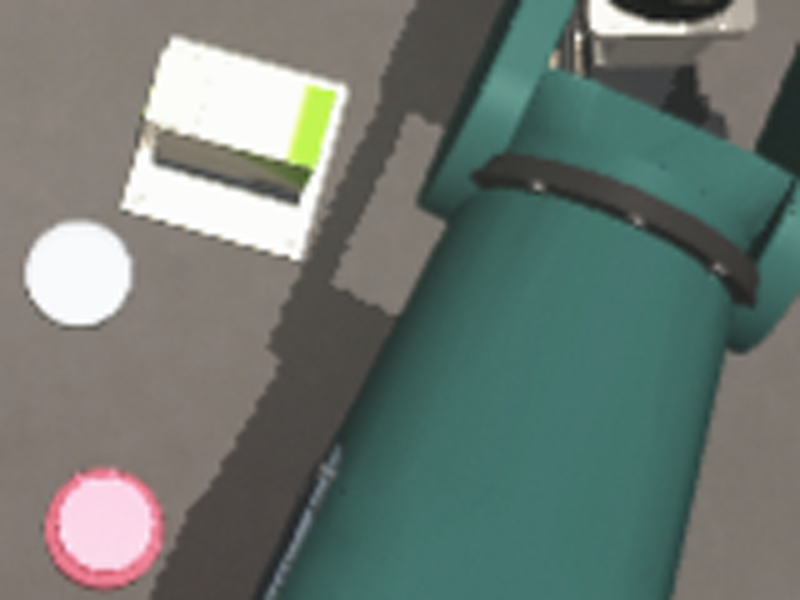

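View pics/s5c.png

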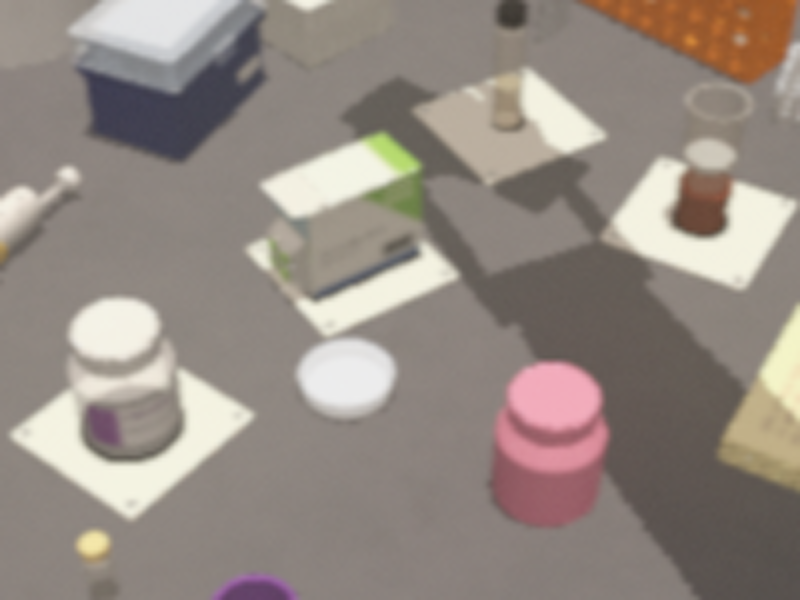

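The middle call was refused because I miscounted a row. The next one therefore ran sideways at z≈0.118, lower than I meant, with the fingertips about 11 mm above the vial's top. The pictures show everything still standing. I'll go up and clear before the final check.

arm_command:
  plan: [0,0,-5,0,0,0,0,0,0,-5,0,0,0,0,0,0,-3,0,0,0,0,0,-5,0,0,0,0,0,0,-5,0,0,0,0,0,0,-5,0,0,0,0,0,0,-5,0,0,0,0,0,0,-5,0,0,0,0,0]

```text
time: 32.45
tool_pos: [0.3467, -0.2404, 0.2487]
ee_rot: [3.141, 0.001, 1.569]
wrist_force: [-0.8, 0.1, -0.5]
width: 0.0941
```

arm_command:
  plan: [-4,-2,0,0,0,0,0,-5,-2,0,0,0,0,0,-5,0,0,0,0,0,0,-5,0,0,0,0,0,0,0,0,0,0,0,0,0,0,0,0,0,0,0,0]

```text
time: 33.2
tool_pos: [0.3076, -0.4304, 0.2485]
ee_rot: [3.142, -0.001, 1.567]
wrist_force: [1.3, 0.0, 0.4]
width: 0.0939
```

```bash
python3 -c "
from w import *
o,s=shot('t6','top');o,s2=shot('s6','scene')
cv2.imwrite('pics/t6c.png',cv2.resize(s['pixels'][:,:,::-1][145:265,270:430],(800,600),interpolation=cv2.INTER_CUBIC))
"
```

```text
[ 0.30756797 -0.43042139  0.24847488] [ 3.14153094e+00 -7.82491938e-04  1.56738139e+00] 0.0938701355427236
[ 0.30761229 -0.43021088  0.24886626] [3.14120252e+00 8.45357061e-06 1.56769880e+00] 0.0940500218506146
```

View pics/t6.png

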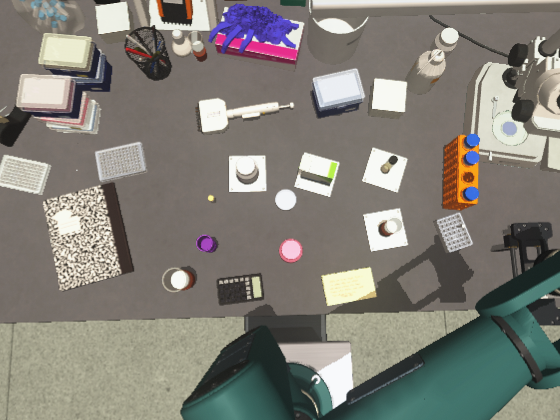

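View pics/t6c.png

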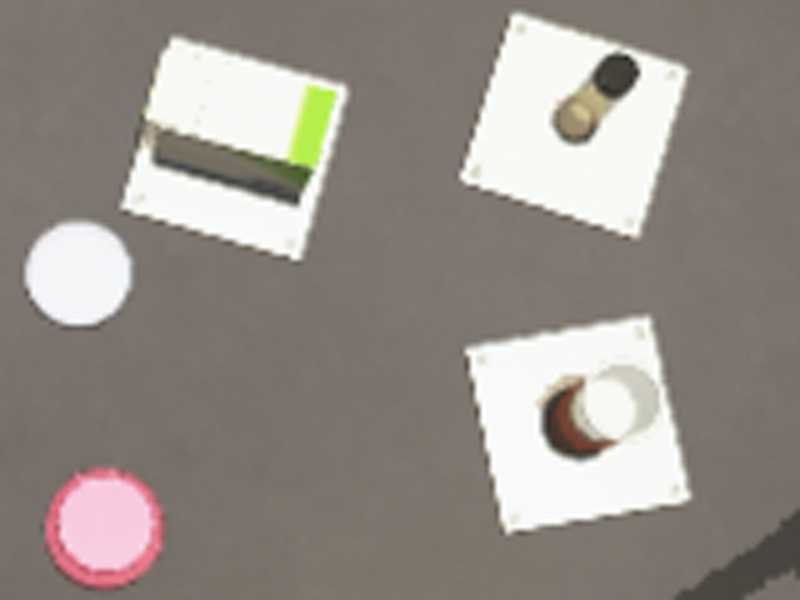

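All four feet cover their footprints. I'll check numerically from both fixed views, then hand in.

```bash
python3 -c "
from w import *
_,T=pickle.load(open('t6.pkl','rb'));_,S=pickle.load(open('s6.pkl','rb'))
R=lambda u,v:((u+.5)/5-.5+270,(v+.5)/5-.5+145)
J=lambda u,v:((u+.5)/5-.5+200,(v+.5)/5-.5+145)
R4=lambda u,v:((u+.5)/4-.5+180,(v+.5)/4-.5+120)
for n,a,b,t in[('vial cap',R(616,76),R4(512,10),(.599,-.277)),('grinder rim',R(630,401),R4(718,107),(.4355,-.267)),('jar cap',J(230,105),R4(115,328),(.599,.097))]:
  p,e=tri([ray(T,a),ray(S,b)]);print(n,p.round(4),'off mm',(1000*(p[:2]-t)).round(1))
P=np.array([atz(T,R(*q),.073) for q in[(172,38),(347,86),(314,168),(147,120)]]);print('carton top (flap incl.)',P.round(4),np.degrees(np.arctan2(*(P[0]-P[1])[1::-1])), 'ctr',(P[1]+P[2])/2+.041*np.array([.309,.951,0]))
"
```

```text
vial cap [ 0.5983 -0.2749  0.0961] off mm [-0.7  2.1]
grinder rim [ 0.4359 -0.271   0.0906] off mm [ 0.4 -4. ]
jar cap [0.5996 0.0949 0.0778] off mm [ 0.6 -2.1]
carton top (flap incl.) [[ 0.6327 -0.0546  0.073 ]
 [ 0.6047 -0.143   0.073 ]
 [ 0.5622 -0.1241  0.073 ]
 [ 0.5897 -0.0403  0.073 ]] 72.44181632318978 ctr [ 0.5961523  -0.09454869  0.073     ]
```

All offsets are within about 5 mm, so I'm handing the job in.

```bash
python3 -c "
from bench import close_job
print(close_job())"
```

```text
the job is handed in; nothing more can be done
None
```

All four things stand released on their own tiles, and I handed the job in at about 33 s of the 125 s. `close_job()` gave no verdict. The arm was parked clear of everything, at about 0.25 m height.

| Thing | Tile | Last measured offset | Tolerance |
|---|---|---|---|
| Tall black-capped vial | small disc | about 2 mm | 13 mm |
| Grinder cup (the smaller red one) | medium disc | about 4 mm | 13 mm |
| White jar | large disc | about 2 mm | 13 mm |
| Carton | oblong | about 5 mm, under 1° off lengthwise | 13 mm, 12° |

- **How measured:** the first three offsets come from both fixed cameras. The carton's comes from the top view alone and assumes its top is 73 mm up. The two cameras disagree with each other by about 2–3 mm.
- **Heights:** the measured tops were 96, 91 and 78 mm for the vial's cap, the grinder and the jar. Nominal is 99, 98 and 79 mm, but the vial point was taken on its cap rather than the very top. The grinder's 91 mm is the one real disagreement. I read its rim by eye, and its stopper covers the footprint with the cup looking upright.
- **Bystanders:** the dish, the short vial and the look-alikes look unmoved in the final picture. I did not measure them again.
- **One slip:** a miscounted move call was refused, so the next retreat ran lower than planned. The fingertips passed over the jar and carton and stopped near the vial, about 11 mm above its top. The pictures taken afterwards show nothing was touched.

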